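# Load the ware board and slide it under the drying shelf

### The job

Stand the small straight bisque tumbler upright on the loose plywood ware board. Then slide the board along the table, with the tumbler standing on it, between the guide strips and under the low drying shelf until it is fully home against the back stop. Leave the mug, the bowl and the vase where they stand, and do not tip the tumbler over.

Things in the scene. Friction and masses are not known exactly. Their poses are not given: they have to be found in the camera images.
- tumbler: Loose straight-sided bisque tumbler, no handle, open on top: outer diameter 48 mm, height 75 mm, wall 4 mm, 0.10 to 0.17 kg, standing upright on the table; the only plain cylinder among four loose pots of the same pale clay. Origin at the centre of its underside, z up along its axis.
- board: Loose plywood ware board lying flat on the table in front of the shelf, 130 mm (x) by 110 mm (y), 12 mm thick, 0.18 to 0.31 kg; it can be dragged over the table. An upright wooden grip block stands at its -x end (see board_grip); the rest of its top is flat, for the pot. Origin at the centre of the board's underside, x from the grip block to the far (tail) edge, z up.
- board_grip (a point): Point to pinch on the board's grip block, at (-55, 0, 40) mm in the board's frame, on the block's axis. The block is 20 mm (board x) by 24 mm (board y) and rises from the board's top at 12 mm to 57 mm above the table, flush with the board's -x edge; pinch its 24 mm width across the board's y.
- board_tail (a point): Middle of the board's far (tail) edge at its underside, at (65, 0, 0) mm in the board's frame.
- rack: Fixed low drying shelf: plywood deck on four dark steel posts. Origin on the table under the middle of the deck's front edge; x into the shelf (askew on the table), z up. Deck x 0 to 150, y -140 to 140, underside 115 mm high; a 12 mm thick lip along its front edge rises to 195 mm, stock lies behind it. Posts 20 mm square at x 12 and 138, y +-128 mm. A lane runs under it (see mouth, stop).
- mouth (a point): The rack's origin, where the lane starts. Lane: bare table between two fixed wooden guide strips 20 mm high, inner faces at rack y +-59 mm (118 mm for the 110 mm board), from x 0 to the stop at x 124 mm; in front of x 0 the strips flare out over 25 mm to y +-75 mm.
- stop (a point): On the table, middle of the near face of the 25 mm high back stop, at (124, 0, 0) mm in the rack's frame, same axes. The board is home when its tail edge touches it. The grip block's centre is then 4 mm inside the deck's front edge, so a gripper pointing straight down hits deck and lip: lean it away from the shelf by 30 to 40 degrees, fingers pointing into the shelf.
- mug: Bystander: bisque mug with a handle, 76 mm across, 85 mm high; origin at the centre of its underside.
- bowl: Bystander: low bisque bowl, 96 mm across, 40 mm high; origin at the centre of its underside.
- vase: Bystander: round-bellied bisque vase with a narrow neck, 70 mm across, 110 mm high; origin at the centre of its underside.
There are look-alikes about, which are no part of the job. Leave any blue look-alike of the board alone.

How it is judged:
By the outcome, as a careful person would: the job done as asked, in the order asked, and still so for the second after the job is handed in, with the robot touching nothing.
It also fails if it takes over 62 s, if anything falls off the work surface, if the arm or the gripper's body presses on something with over 40 N, if the wrist force passes 120 N, or if a joint passes its speed limit or range.

### The arm

A 6-joint arm with a two-finger parallel gripper is mounted at the origin on the work surface. World frame = base frame: x ahead of the robot, y to its left, z up, the work surface at z = 0. Lengths are in mm, angles in rad, forces in N, time in s.
With the tool pointing down it reaches from about 250 to 775 mm from the base axis. Payload 4 kg.
Tool frame: the origin (TCP) lies midway between the tips of the shut fingers; the grasp point (between the pads) lies 19 mm behind it; z points along the fingers, y is the line along which they close (so a half turn about z gives the same grasp; the last joint's range is limited). The gripper opens to 85 mm and grips with 20 to 120 N. Pads are 22 mm wide; open, the fingers measure 114 mm over their backs; the gripper's body (76 mm by 85 mm) begins 54 mm behind the grasp point. The pads swing forward as they close: fully open they stand 13 mm farther back than shut.
Start: joints at [-0.103, 0.087, 1.371, -0, 1.684, -0.103], TCP at [550.016, -0.006, 231.341] pointing down, gripper open.
Joint ranges: [-3.1, 3.1], [-0.76, 2.03], [0.27, 2.55], [-1.08, 4.22], [0.17, 2.65], [-2.57, 2.57]. Speed limits (rad/s): [2.79, 2.79, 3.14, 3.14, 3.14, 3.14].

### API

Orientations are given as a rotation vector (axis times angle).
In Python, from cell import * gives the robot as it stands. The module is installed in compiled form; this text tells all that it offers.
- The arm moves only by the shell command python3 -m crank 'ROWS'. ROWS is JSON, a list of rows, each a list of 7 numbers: the shift along the tool's x, y, z in cm, then the turn, a rotation vector about the tool's x, y, z in rad, then the opening, from 0 (shut) to 1 (fully open). In form: [[dx, dy, dz, ax, ay, az, fingers], ...]. A call has 1 to 10 rows; each row shifts and turns the commanded pose from where the row before left it, along the tool's axes as they then stand; what a row does not reach is not made up. A row lasts 1/12 s, in which the tool goes at most 41.7 mm and 7.16 degrees, less where a joint would pass 70% of its speed; a pose out of reach is approached as far as the arm can. A call with a gripper value outside its range is refused whole. The fingers move at their own pace and stop on an object; the grip force is fixed at half the most. Time passes only in rows, so rows that do not move let the fingers close. It gives the time, the measured TCP pose, the force, the opening and the grip force at its end, in the units of the state.
- get_obs(): the state, without advancing time (a new reading comes with each control period).
- read_camera(name): name is "scene" or "side" or "wrist"; returns the picture (420x560x3 uint8, blue, green, red); there is no depth.
- camera_info(name): a dict with "vertical_fov" (degrees; the focal length in pixels is half the picture's height over the tangent of half this angle, whatever the lens; pixels are square), "cx", "cy" (the principal point, pixels), "T" (4x4, takes a point from camera to world coordinates); the wrist camera has in their place "mount" (4x4, takes a point from camera to tool coordinates, whose origin is the TCP and whose axes are the flange's). Camera axes: x right, y down, z forward; pixel columns grow to the right and rows downward; lengths in mm; the calibration is good to about 2 mm. A picture is of the moment at which its call begins: read the wrist's pose just before it. camera_info takes no time and is no camera call.
- sign_off(): hands the job in; it is judged then, once.
Trained networks look in the newest picture that a camera, given by its name, has taken for a name from the list of things; names that differ only in an ending like _2 or _b are one class to them, and where a whole thing is asked for, a point or a joint stands for the part that bears it (a point fixed in the world has none). Each returns a list of dicts, best first, with "score" (0 to 1); they miss things now and then, are a little off and sometimes report something else, mostly with a low value. They report only what shows in the picture. A call takes as long as a camera call. They do not tell look-alikes from the thing itself.
- search_frame(label, camera): "extent" ([left, top, right, bottom] in pixels, round what is visible of it).
- cut_out(label, camera): "pixels" (420x560 bool, what is visible of it) and "extent" ([left, top, right, bottom] in pixels, round what is visible of it).
The state is a dict: "time_s": time; "joint_pos": joint angles; "qvel": joint speeds; "effort": joint torques, N m; "tool_pos": TCP position; "tcp_rot": TCP orientation; "contact_force": force on the tool from outside, world axes, zero at the start; "moment": the same for the moment, N m; "grip_width": finger opening in mm; "grip_force": force on a finger pad.
Only numpy, scipy, OpenCV 4.12 (cv2) and the standard library are available. Lean on these libraries where they do the work, as an engineer would, in place of code of your own. Each camera call takes 0.05 s, during which the arm holds its last target. There are 200 camera calls.

## Working session

There is one attempt and no reset: what is moved stays moved. The work goes in short steps, Python scripts to look and compute and a shell command to move; the robot and the scene stay as the last step left them, time stands still between calls to the robot, and variables do not carry over. Pictures are saved under pics/ and viewed, at most 10 in all, crops included, and the job is handed in when it is done.

```bash
mkdir -p pics; python3 - <<'E'
from cell import *
import cv2,numpy as np
np.set_printoptions(precision=4,suppress=True)
for c in("scene","side"):
    im=read_camera(c);cv2.imwrite(f"pics/{c}0.png",im)
    i=camera_info(c);print(c,i)
    for l in("tumbler","board","rack","mug","bowl","vase"):
        print(l,[(round(d["score"],2),[round(float(v)) for v in d["extent"]]) for d in search_frame(l,c)])
print(camera_info("wrist"));print(get_obs())
E
```

```text
scene {'vertical_fov': 42.37340254129674, 'cx': 289.6259381481286, 'cy': 205.61600013393257, 'T': array([[   0.7216,    0.4434,   -0.5317, 1192.4641],
       [   0.6919,   -0.4372,    0.5745, -773.0057],
       [   0.0223,   -0.7825,   -0.6223,  847.8834],
       [   0.    ,    0.    ,    0.    ,    1.    ]])}
tumbler [(0.81, [178, 213, 205, 252])]
board [(0.73, [316, 211, 387, 263]), (0.57, [234, 184, 300, 228]), (0.57, [267, 130, 323, 176])]
rack []
mug [(0.73, [196, 240, 232, 298])]
bowl []
vase [(0.56, [131, 261, 164, 315]), (0.48, [194, 242, 234, 297])]
side {'vertical_fov': 56.45356806825855, 'cx': 277.58268040013763, 'cy': 217.92352499115225, 'T': array([[   0.9969,   -0.0512,    0.0595,  460.5641],
       [  -0.0776,   -0.7592,    0.6463, -667.9264],
       [   0.0121,   -0.6489,   -0.7608,  751.8975],
       [   0.    ,    0.    ,    0.    ,    1.    ]])}
tumbler [(0.97, [218, 272, 242, 306])]
board [(0.92, [177, 139, 224, 183]), (0.7, [211, 196, 281, 246]), (0.58, [307, 179, 347, 220])]
rack [(0.81, [262, 88, 375, 176]), (0.38, [307, 176, 344, 220])]
mug [(0.77, [262, 275, 
[... 210 characters left out ...]
rray([[   0.0003,   -0.9479,   -0.3185,   82.3744],
       [   1.    ,    0.    ,    0.0008,   -1.1122],
       [  -0.0007,   -0.3185,    0.9479, -142.7635],
       [   0.    ,    0.    ,    0.    ,    1.    ]])}
{'time_s': 0.7, 'joint_pos': array([-0.1031,  0.0872,  1.3707,  0.    ,  1.6836, -0.1031]), 'qvel': array([-0.0028, -0.0003, -0.001 ,  0.001 ,  0.0008,  0.0017]), 'effort': array([ -0.0001, -35.1587, -31.3382,  -0.0003,  -0.0002,   0.    ]), 'tool_pos': array([550.0234,  -0.0096, 231.3748]), 'tcp_rot': array([2.2214, 2.2214, 0.0002]), 'contact_force': array([-0.0542, -0.0374,  0.0565]), 'moment': array([ 0.0125,  0.0058, -0.0046]), 'grip_force': 0.0, 'grip_width': 85.21449798906399}
```

View pics/side0.png

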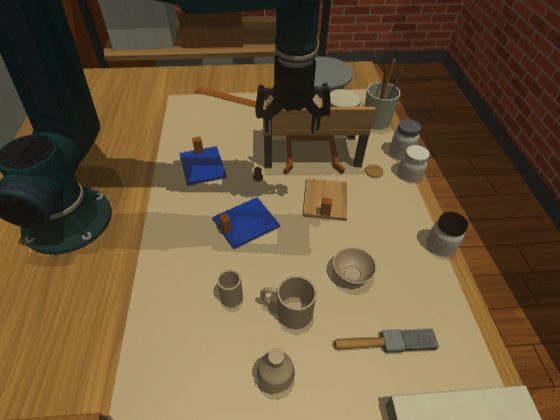

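View pics/scene0.png

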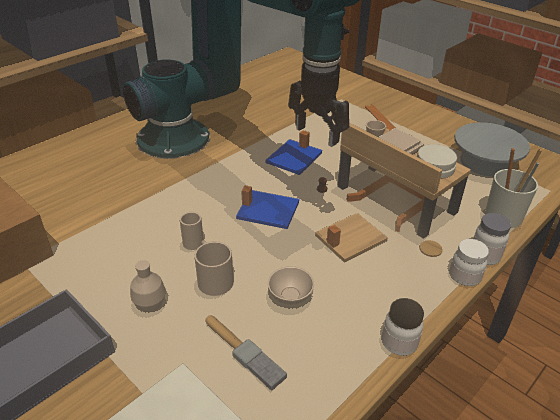

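The side view shows the tumbler at (230,288), the real plywood board at (326,200) with its grip block at (326,207), and the shelf at (318,140) with its flared guides at (290,165) and (338,165). The scene view has the tumbler at (191,231), the board at (352,237) and the guides at (372,190) and (408,217). The blue boards are look-alikes. Next I'll fit models to the masks for coarse poses.

```bash
cat > h.py <<'E'
from cell import *
import cv2,numpy as np
from scipy.optimize import minimize
from scipy.spatial.transform import Rotation as R
np.set_printoptions(precision=3,suppress=True)
def cam(name):
    i=camera_info(name);f=210/np.tan(np.radians(i["vertical_fov"])/2)
    if "T" in i: T=np.array(i["T"])
    else:
        o=get_obs();W=np.eye(4);W[:3,:3]=R.from_rotvec(o["tcp_rot"]).as_matrix();W[:3,3]=o["tool_pos"];T=W@np.array(i["mount"])
    return T,f,i["cx"],i["cy"]
def proj(c,P):
    T,f,cx,cy=c;p=(np.atleast_2d(P)-T[:3,3])@T[:3,:3]
    return np.c_[f*p[:,0]/p[:,2]+cx,f*p[:,1]/p[:,2]+cy]
def unproj(c,uv,z):
    T,f,cx,cy=c;uv=np.atleast_2d(uv).astype(float)
    d=np.c_[(uv[:,0]-cx)/f,(uv[:,1]-cy)/f,np.ones(len(uv))]@T[:3,:3].T
    return T[:3,3]+d*((z-T[2,3])/d[:,2])[:,None]
def box(x0,x1,y0,y1,z0,z1): return np.array([[x,y,z] for x in(x0,x1) for y in(y0,y1) for z in(z0,z1)],float)
def cyl(r,h): 
    a=np.linspace(0,2*np.pi,48);return np.array([[r*np.cos(t),r*np.sin(t),z] for t in a for z in(0,h)])
M={"tumbler":[cyl(24,75)],"board":[box(-65,65,-55,55,0,12),box(-65,-45,-12,12,12,57)]}
def world(P,p):
    c,s=np.cos(p[3]),np.sin(p[3]);return P@np.array([[c,s,0],[-s,c,0],[0,0,1]])+np.array(p[:3])
def render(c,parts,p):
    m=np.zeros((420*4,560*4),np.uint8)
    for P in parts:
        h=cv2.convexHull(((proj(c,world(P,p))+.5)*4).astype(np.float32));cv2.fillConvexPoly(m,np.round(h).astype(np.int32),1)
    return cv2.resize(m.astype(np.float32),(560,420),interpolation=cv2.INTER_AREA)
def fit(views,parts,p0,fixz=False):
    s=np.array([1,1,1,.01])
    def cost(q):
        p=q*s
        if fixz:p[2]=0
        if parts is M["tumbler"]:p[3]=0
        t=0
        for c,m in views:
            r=render(c,parts,p);t+=1-np.minimum(r,m).sum()/np.maximum(r,m).sum()
        return t/len(views)
    q0=np.array(p0)/s;best=None
    for k in range(3):
        sim=np.vstack([q0]+[q0+np.eye(4)[i]*[12,12,8,15][i]/(k+1) for i in range(4)])
        b=minimize(cost,q0,method="Nelder-Mead",options=dict(initial_simplex=sim,xatol=.05,fatol=1e-5,maxiter=300));q0=b.x
    return b.x*s,b.fun
def pick(label,camname,ext=None):
    L=cut_out(label,camname)
    if ext is not None: L=sorted(L,key=lambda d:np.abs(np.array(d["extent"])-ext).sum())
    return L[0]["pixels"].astype(np.float32),L[0]["extent"],L[0]["score"]
E
cat > a.py <<'E'
from h import *
V={}
E={"tumbler":{"scene":[178,213,205,252],"side":[218,272,242,306]},"board":{"scene":[316,211,387,263],"side":[307,179,347,220]}}
for l in E:
    vs=[]
    for c in("scene","side"):
        read_camera(c);m,e,s=pick(l,c,E[l][c]);print(l,c,e,s,m.sum());vs.append((cam(c),m))
    e=E[l]["side"];x,y,_=unproj(cam("side"),[(e[0]+e[2])/2,(e[1]+e[3])/2],10)[0]
    for yaw in ([0] if l=="tumbler" else [1.2,1.6,2.0]): print(fit(vs,M[l],[x,y,0,yaw]))
# guide strips / rack coarse (side image)
print(unproj(cam("side"),[[286,171],[342,171],[295,140],[330,140]],20))
print(unproj(cam("side"),[[264,167],[272,166],[359,166],[367,165]],0))
print(unproj(cam("scene"),[[352,197],[398,226],[426,236]],[20,20,0][0]))
E
python3 a.py
```

```text
tumbler scene [177.1, 212.9, 203.8, 247.9] 0.82 778.0
tumbler side [217.3, 271.7, 244.2, 308.7] 0.79 778.0
(array([ 402.513, -246.465,   -1.787,    0.2  ]), np.float64(0.06722411513328552))
board scene [315.3, 213.2, 389.2, 261.3] 0.58 2024.0
board side [305.7, 176.7, 344.8, 220.9] 0.89 1634.0
(array([649.493,  29.113,  -4.998,   1.375]), np.float64(0.03819775581359863))
(array([649.716,  29.506,  -5.11 ,   1.378]), np.float64(0.0388982892036438))
(array([649.455,  29.231,  -4.896,   1.377]), np.float64(0.0388776957988739))
[[553.96  120.752  20.   ]
 [707.575 110.815  20.   ]
 [592.923 253.073  20.   ]
 [696.78  246.586  20.   ]]
[[495.65  162.907   0.   ]
 [518.609 165.647   0.   ]
 [766.847 149.673   0.   ]
 [790.735 152.394   0.   ]]
[[571.271 128.319  20.   ]
 [718.372 117.845  20.   ]
 [784.908 134.627  20.   ]]
```

```bash
python3 -m crank '[[-2.73,-1.64,0.57,0,0,0,1],[-2.73,-1.64,0.57,0,0,0,1],[-2.73,-1.64,0.57,0,0,0,1],[-2.73,-1.64,0.57,0,0,0,1],[-2.73,-1.64,0.57,0,0,0,1],[-2.73,-1.64,0.57,0,0,0,1],[-2.73,-1.64,0.57,0,0,0,1],[-2.73,-1.64,0.57,0,0,0,1],[-2.73,-1.64,0.57,0,0,0,1]]'
python3 -m crank '[[0,0,0,0,0,-0.12,1],[0,0,0,0,0,-0.12,1],[0,0,0,0,0,-0.12,1],[0,0,0,0,0,-0.12,1],[0,0,0,0,0,-0.12,1],[0,0,0,0,0,-0.12,1],[0,0,0,0,0,-0.12,1],[0,0,0,0,0,0,1]]'
cat > b.py <<'E'
from h import *
o=get_obs();cw=cam("wrist");im=read_camera("wrist");cv2.imwrite("pics/w1.png",im)
L=cut_out("tumbler","wrist");print([(d["score"],d["extent"]) for d in L])
m=L[0]["pixels"].astype(np.float32)
read_camera("scene");m1,e,_=pick("tumbler","scene",[178,213,205,252]);print(e)
read_camera("side");m2,e,_=pick("tumbler","side",[218,272,242,306]);print(e)
vs=[(cw,m),(cam("scene"),m1),(cam("side"),m2)]
print(o["tool_pos"],R.from_rotvec(o["tcp_rot"]).as_matrix(),o["joint_pos"],o["time_s"])
print("wrist z0",fit(vs[:1],M["tumbler"],[402,-246,0,0],True))
print("wrist+side",fit([vs[0],vs[2]],M["tumbler"],[402,-246,0,0]))
print("all",fit(vs,M["tumbler"],[402,-246,0,0]))
E
python3 b.py
```

```text
time_s: 1.85
tool_pos: [401.5, -246.8, 180.0]
tcp_rot: [2.221, 2.221, 0.0]
contact_force: [0.4, -0.7, 0.0]
grip_width: 85.5
grip_force: 0.0
time_s: 2.52
tool_pos: [402.4, -245.7, 180.1]
tcp_rot: [1.12, 2.935, -0.0]
contact_force: [0.7, 0.0, 0.5]
grip_width: 85.4
grip_force: 0.0
[(0.65, [256.3, 168.6, 310.8, 237.7])]
[177.2, 212.6, 202.0, 248.8]
[217.5, 270.2, 244.2, 305.9]
[ 402.404 -245.734  180.089] [[-0.746  0.666  0.   ]
 [ 0.666  0.746 -0.   ]
 [-0.     0.    -1.   ]] [-0.669 -0.073  1.634  0.     1.581 -1.51 ] 2.5167
wrist z0 (array([ 404.501, -245.237,   -1.53 ,    0.077]), np.float64(0.028932273387908936))
wrist+side (array([ 403.14 , -244.784,    1.475,    0.052]), np.float64(0.055311739444732666))
all (array([ 403.148, -245.232,    0.109,    0.104]), np.float64(0.07688268274068832))
```

View pics/w1.png

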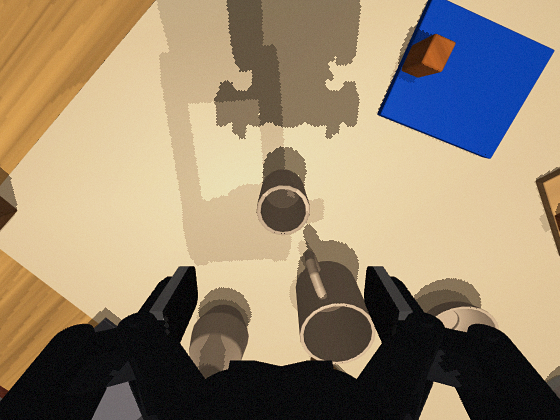

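The wrist view shows the tumbler at (283,205) with its rim between the finger lines. The mug handle at (312,270) is clear of both fingers, so I'm descending.

```bash
python3 -m crank '[[-0.05,0.12,3,0,0,0,1],[0,0,3,0,0,0,1],[0,0,3,0,0,0,1],[0,0,3,0,0,0,1],[0,0,2,0,0,0,1],[0,0,1.2,0,0,0,1],[0,0,0,0,0,0,1]]'
python3 -m crank '[[0,0,0,0,0,0,0],[0,0,0,0,0,0,0],[0,0,0,0,0,0,0],[0,0,0,0,0,0,0],[0,0,0,0,0,0,0],[0,0,0,0,0,0,0],[0,0,0,0,0,0,0],[0,0,0,0,0,0,0]]'
```

```text
time_s: 3.4
tool_pos: [401.3, -243.4, 24.5]
tcp_rot: [-1.121, -2.927, -0.003]
contact_force: [0.0, 0.0, 0.5]
grip_width: 85.4
grip_force: 0.0
time_s: 4.07
tool_pos: [404.9, -246.1, 29.9]
tcp_rot: [1.121, 2.931, -0.002]
contact_force: [1.0, -0.8, 6.4]
grip_width: 46.0
grip_force: 62.0
```

```bash
python3 -m crank '[[0,0,-1,0,0,0,0],[0,0,-2.5,0,0,0,0],[0,0,-3,0,0,0,0],[0,0,-3,0,0,0,0],[0,0,-2.5,0,0,0,0],[0,0,0,0,0,0,0]]'
python3 -m crank '[[0.1,2,0,0,0,0,0],[0.1,3.6,0,0,0,0,0],[0.1,3.6,0,0,0,0,0],[0.1,3.6,0,0,0,0,0],[0.1,3.6,0,0,0,0,0],[0.1,3.6,0,0,0,0,0],[0.1,3.6,0,0,0,0,0],[0.1,3.6,0,0,0,0,0],[0.1,3.6,0,0,0,0,0],[0.1,3.6,0,0,0,0,0]]'
python3 -m crank '[[0.1,3,0,0,0,0,0],[0.1,1.3,0,0,0,0,0],[0,0,0,0,0,0,0],[0,0,0,0,0,0,0],[0,0,0,0,0,0,0]]'
cat > c.py <<'E'
from h import *
o=get_obs();Rm=R.from_rotvec(o["tcp_rot"]).as_matrix();print(o["tool_pos"],o["contact_force"],o["grip_width"],o["time_s"]);print(Rm)
cw=cam("wrist");im=read_camera("wrist");cv2.imwrite("pics/w2.png",im)
L=cut_out("board","wrist");print([(d["score"],d["extent"]) for d in L])
L=cut_out("tumbler","wrist");print([(d["score"],d["extent"]) for d in L])
read_camera("side");print([(d["score"],d["extent"]) for d in search_frame("tumbler","side")])
i=camera_info("side")
p0=o["tool_pos"]
for l in [0]:
    m,e,s=pick("tumbler","side");print(fit([(cam("side"),m),(cw,L[0]["pixels"].astype(np.float32))],M["tumbler"],[p0[0],p0[1],p0[2]-26,0]))
E
python3 c.py
```

```text
time_s: 4.57
tool_pos: [406.1, -247.1, 154.6]
tcp_rot: [1.119, 2.924, -0.005]
contact_force: [0.0, -0.7, -0.7]
grip_width: 46.2
grip_force: 61.7
time_s: 5.4
tool_pos: [625.7, 19.3, 146.5]
tcp_rot: [-1.121, -2.932, 0.002]
contact_force: [0.9, -1.1, -1.5]
grip_width: 46.0
grip_force: 61.9
time_s: 5.82
tool_pos: [651.9, 49.9, 147.3]
tcp_rot: [-1.123, -2.932, 0.002]
contact_force: [-0.2, -0.1, -1.0]
grip_width: 46.2
grip_force: 62.0
[651.947  49.909 147.345] [-0.19  -0.1   -1.034] 46.18661938802241 5.8167
[[-0.744  0.668 -0.002]
 [ 0.668  0.744 -0.001]
 [ 0.001 -0.002 -1.   ]]
[(0.71, [0.0, 5.1, 137.0, 173.6]), (0.56, [177.6, 131.4, 342.3, 271.5])]
[(0.91, [223.2, 209.2, 341.2, 366.7])]
[(0.83, [320.5, 130.7, 342.2, 165.7]), (0.62, [256.5, 347.9, 297.7, 393.4])]
(array([651.236,  50.276, 116.215,   0.137]), np.float64(0.21031734347343445))
```

View pics/w2.png

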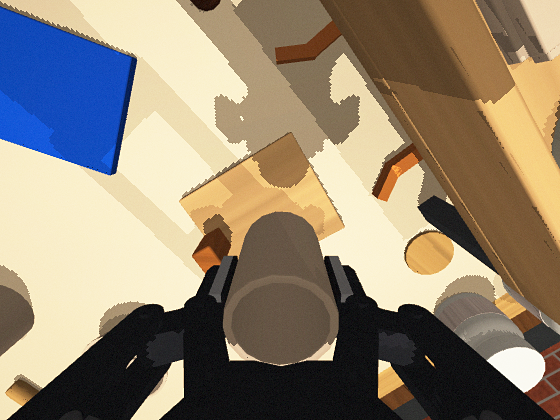

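The wrist view shows the held tumbler over the plywood board. The board's corners are at (181,201), (290,133) and (343,226), its block is at (212,248), and the flared guides are at (310,45) and (395,170). I'll check the target with those corners.

```bash
python3 - <<'E'
from h import *
cw=cam("wrist");print(get_obs()["tool_pos"])
print(unproj(cw,[[181,201],[290,133],[343,226]],12))
p=[649.5,29.2,0,1.377]
print(world(np.array([[-65,55,12],[65,55,12],[65,-55,12],[22,0,12]]),p))
print(unproj(cw,[[276,50],[310,45],[341,28],[375,191],[390,165],[413,148]],20))
E
```

```text
[652.655  50.102 148.413]
[[587.851 -25.025  12.   ]
 [611.041  98.961  12.   ]
 [716.642  78.328  12.   ]]
[[583.012 -23.991  12.   ]
 [608.048 103.575  12.   ]
 [715.988  82.391  12.   ]
 [653.737  50.788  12.   ]]
[[552.899 134.405  20.   ]
 [568.833 157.62   20.   ]
 [576.234 184.088  20.   ]
 [705.074 124.056  20.   ]
 [694.115 149.168  20.   ]
 [695.314 173.773  20.   ]]
```

```bash
python3 -m crank '[[-0.2,0,2,0,0,0,0],[0,0,2.5,0,0,0,0],[0,0,2.5,0,0,0,0],[0,0,2,0,0,0,0],[0,0,1,0,0,0,0],[0,0,0.4,0,0,0,0],[0,0,0,0,0,0,0],[0,0,0,0,0,0,0]]'
python3 -m crank '[[0,0,0.1,0,0,0,0],[0,0,0,0,0,0,0],[0,0,0,0,0,0,0]]'
```

```text
time_s: 6.78
tool_pos: [655.5, 49.6, 45.6]
tcp_rot: [1.122, 2.932, 0.002]
contact_force: [-0.2, -0.1, -1.6]
grip_width: 46.3
grip_force: 61.9
time_s: 7.03
tool_pos: [655.1, 49.7, 44.2]
tcp_rot: [1.122, 2.932, 0.001]
contact_force: [-0.6, -0.5, -1.3]
grip_width: 46.0
grip_force: 61.9
```

```bash
python3 -m crank '[[0,0,0.1,0,0,0,0],[0,0,0,0,0,0,0],[0,0,0,0,0,0,0]]' | grep -E "pos|contact"
python3 -m crank '[[0,0,0.1,0,0,0,0],[0,0,0,0,0,0,0],[0,0,0,0,0,0,0]]'| grep -E "pos|contact"
python3 -m crank '[[0,0,0.1,0,0,0,0],[0,0,0,0,0,0,0],[0,0,0,0,0,0,0]]'| grep -E "pos|contact"
```

```text
tool_pos: [654.4, 49.7, 42.1]
contact_force: [0.2, 0.1, 0.1]
tool_pos: [654.5, 49.7, 42.0]
contact_force: [-3.5, 1.0, 5.5]
tool_pos: [654.5, 49.7, 42.0]
contact_force: [-4.8, -0.1, 10.0]
```

```bash
python3 -m crank '[[0,0,-0.12,0,0,0,0],[0,0,0,0,0,0,0],[0,0,0,0,0,0,0.8],[0,0,0,0,0,0,0.8],[0,0,0,0,0,0,0.8],[0,0,0,0,0,0,0.8],[0,0,0,0,0,0,0.8],[0,0,0,0,0,0,0.8]]'
python3 -m crank '[[0,0,-1,0,0,0,0.8],[0,0,-2,0,0,0,0.8],[0,0,-3,0,0,0,0.8],[0,0,-3,0,0,0,0.8],[0,0,-3,0,0,0,0.8],[0,0,-3,0,0,0,0.8],[0,0,-2,0,0,0,1],[0,0,0,0,0,0,1],[0,0,0,0,0,0,1]]'
```

```text
time_s: 8.45
tool_pos: [654.4, 49.7, 40.9]
tcp_rot: [-1.123, -2.934, 0.0]
contact_force: [0.4, 0.8, -0.2]
grip_width: 68.1
grip_force: 0.0
time_s: 9.2
tool_pos: [655.4, 49.7, 214.3]
tcp_rot: [1.121, 2.929, 0.003]
contact_force: [0.3, 0.2, -0.4]
grip_width: 85.5
grip_force: 0.0
```

```bash
python3 -m crank '[[0,0,0,0,0,0.115,1],[0,0,0,0,0,0.115,1],[0,0,0,0,0,0.115,1],[0,0,0,0,0,0.115,1],[0,0,0,0,0,0.115,1],[0,0,0,0,0,0.115,1],[0,0,0,0,0,0.115,1],[0,0,0,0,0,0.115,1],[0,0,0,0,0,0.115,1]]' | grep pos
python3 -m crank '[[-2.4,0,0,0,0,0,1],[-2.4,0,0,0,0,0,1],[-2.4,0,0,0,0,0,1],[-2.4,0,1,0,0,0,1],[0,0,3.2,0,0,0,1],[0,0,3.2,0,0,0,1],[0,0,2,0,0,0,1]]' | grep pos
python3 -m crank '[[0,0,0,0,0.116,0,1],[0,0,0,0,0.116,0,1],[0,0,0,0,0.116,0,1],[0,0,0,0,0.116,0,1],[0,0,0,0,0.116,0,1],[0,0,0,0,0.116,0,1],[0,0,0,0,0,0,1],[0,0,0,0,0,0,1]]'
cat > d.py <<'E'
import sys;from h import *
n=sys.argv[1]
o=get_obs();Rm=R.from_rotvec(o["tcp_rot"]).as_matrix();print(o["tool_pos"],o["joint_pos"],o["time_s"]);print(Rm)
cw=cam("wrist");im=read_camera("wrist");cv2.imwrite(f"pics/{n}.png",im)
np.save(n+".npy",np.array([*cw[0].ravel(),*cw[1:]]))
for l in("board","tumbler","rack"):
    L=cut_out(l,"wrist");print(l,[(d["score"],d["extent"]) for d in L])
E
python3 d.py w3
```

```text
tool_pos: [653.5, 49.7, 208.6]
tool_pos: [633.0, -44.8, 111.6]
time_s: 11.2
tool_pos: [634.3, -45.3, 113.9]
tcp_rot: [-2.015, -1.647, -0.724]
contact_force: [-0.7, 0.6, -0.1]
grip_width: 85.6
grip_force: 0.0
[634.265 -45.266 113.948] [-0.485  0.4    1.381  0.66   1.593 -0.35 ] 11.2
[[ 0.155  0.981  0.121]
 [ 0.752 -0.196  0.629]
 [ 0.641 -0.007 -0.768]]
board [(0.93, [1.3, 231.8, 143.3, 399.3]), (0.81, [224.8, 155.3, 346.6, 284.0]), (0.76, [0.0, 80.4, 29.4, 180.8]), (0.29, [20.0, 0.2, 404.3, 144.2])]
tumbler [(0.98, [251.9, 121.0, 317.5, 213.0])]
rack [(0.67, [24.1, 0.4, 407.2, 143.5])]
```

View pics/w3.png

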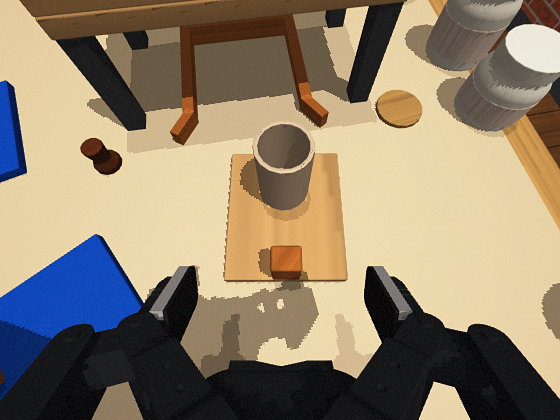

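The wrist view shows the tumbler upright on the board at (284,165), the block at (286,262), and the board's corners at (233,153), (338,153), (347,280) and (224,280). The guides start at (183,135) and (315,117) and the stop is at (240,35). I'll enlarge the lane.

```bash
python3 - <<'E'
import cv2
im=cv2.imread("pics/w3.png")[10:150,160:360]
cv2.imwrite("pics/w3c.png",cv2.resize(im,None,fx=4,fy=4,interpolation=cv2.INTER_CUBIC))
E
```

```text
(no output)
```

View pics/w3c.png

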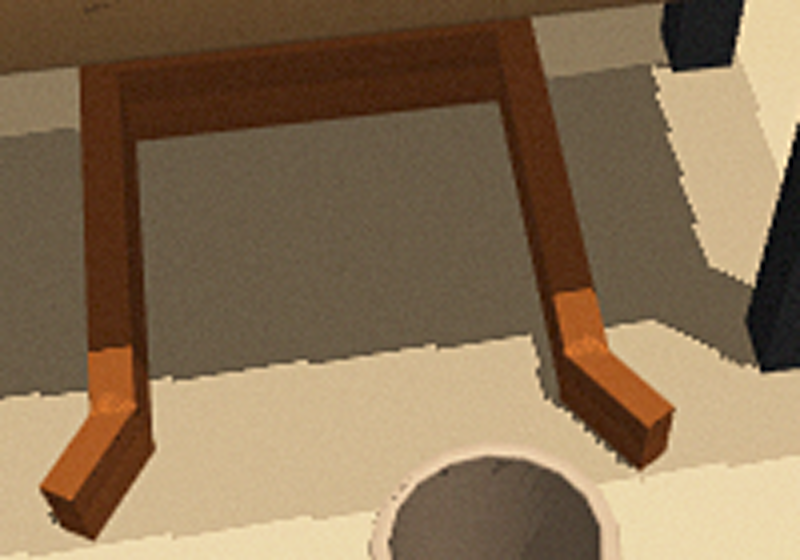

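The crop shows the stop's foot line from (137,140) to (500,101) and the mouth corners' feet at (154,445) and (558,400), so the lane is turned slightly from the board. I'll fit both from this one view.

```bash
cat > e.py <<'E'
from h import *
from scipy.optimize import least_squares
a=np.load("w3.npy");cw=(a[:16].reshape(4,4),*a[16:])
uv=np.array([[137,140],[500,101],[154,445],[558,400],[135,408],[566,355]])/4-.375+[160,10]
P=np.array([[124,59,0],[124,-59,0],[0,59,0],[0,-59,0],[0,59,20],[0,-59,20.]])
for zf in(0,1):
    f=lambda q:(proj(cw,world(P,[q[0],q[1],q[2]*10*zf,q[3]]))-uv).ravel()
    s=least_squares(f,[645,140,0,1.5]);print("rack",s.x,np.abs(s.fun).max())
read_camera("wrist");L=cut_out("board","wrist");
d=min(L,key=lambda d:np.abs(np.array(d["extent"])-[224.8,155.3,346.6,284]).sum())
cn=np.array([[233,153],[338,153],[347,280],[224,280]])
g=np.array([[65,55,12],[65,-55,12],[-65,-55,0],[-65,55,0.]])
f=lambda q:(proj(cw,world(g,[q[0],q[1],0,q[2]]))-cn).ravel()
s=least_squares(f,[651,27,1.38]);print("board corners",s.x,s.fun)
f=lambda q:(proj(cw,world(g,[q[0],q[1],q[3]*10,q[2]]))-cn).ravel()
s=least_squares(f,[651,27,1.38,0]);print("board corners zfree",s.x)
print(unproj(cw,np.array([[286,254]]),57))
T=cut_out("tumbler","wrist")[0]["pixels"].astype(np.float32)
p,c=fit([(cw,T)],M["tumbler"],[654,49,12,0]);print("tumbler",p,c)
E
python3 e.py
```

```text
rack [ 635.54   153.241 -659.825    1.515] 1.4582178138134907
rack [635.556 153.914  -0.073   1.515] 1.3879029152965217
board corners [651.842  26.516   1.37 ] [-0.213 -0.739  0.018 -0.71  -1.795  0.861  1.973  0.477]
board corners zfree [651.809  26.383   1.37    0.046]
[[641.093 -25.247  57.   ]]
tumbler [652.612  50.495   3.44    0.279] 0.020933687686920166
```

```bash
python3 -m crank '[[-1.8,0.17,0,0,0,0,1],[-1.8,0.17,0,0,0,0,1],[0,0,2,0,0,0,1],[0,0,2.5,0,0,0,1],[0,0,2,0,0,0,1],[0,0,1.2,0,0,0,1],[0,0,0.6,0,0,0,1],[0,0,0,0,0,0,1],[0,0,0,0,0,0,1]]'
python3 d.py w4
```

```text
time_s: 12.3
tool_pos: [644.6, -20.1, 31.2]
tcp_rot: [-2.012, -1.655, -0.731]
contact_force: [-0.0, -0.5, 0.6]
grip_width: 85.1
grip_force: 0.0
[644.643 -20.075  31.244] [-0.443  0.484  1.445  0.676  1.448 -0.418] 12.3
[[ 0.147  0.981  0.125]
 [ 0.753 -0.193  0.629]
 [ 0.641  0.001 -0.768]]
board [(0.59, [188.2, 122.7, 365.7, 308.3]), (0.56, [0.0, 234.1, 59.6, 398.9]), (0.47, [1.0, 0.0, 412.7, 113.4])]
tumbler [(0.72, [222.2, 55.8, 325.8, 205.2]), (0.57, [0.0, 0.3, 412.1, 113.5])]
rack [(0.83, [2.9, 1.0, 413.4, 114.6])]
```

View pics/w4.png

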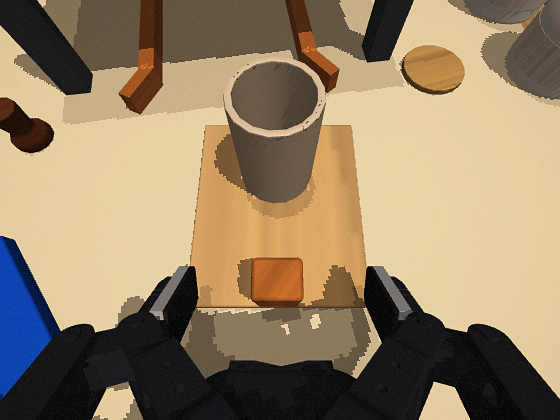

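The tumbler stands well on the board at (275,130). The block at (277,280) lies about 2 mm left of the finger midline at 281, and the fingers are a little high. I'll correct that and then close.

```bash
python3 -m crank '[[-0.3,-0.18,0.5,0,0,0,1],[0,0,0,0,0,0,1],[0,0,0,0,0,0,1],[0,0,0,0,0,0,1]]'
python3 -m crank '[[0,0,0,0,0,0,0.6],[0,0,0,0,0,0,0.6],[0,0,0,0,0,0,0.45],[0,0,0,0,0,0,0.4],[0,0,0,0,0,0,0.35],[0,0,0,0,0,0,0.3],[0,0,0,0,0,0,0.2],[0,0,0,0,0,0,0.1],[0,0,0,0,0,0,0],[0,0,0,0,0,0,0]]'
python3 -c "
from cell import *
o=get_obs();print(o['contact_force'],o['moment'],o['tool_pos'])"
```

```text
time_s: 12.83
tool_pos: [642.4, -18.9, 24.5]
tcp_rot: [-2.012, -1.653, -0.73]
contact_force: [0.5, 0.8, 0.1]
grip_width: 85.5
grip_force: 0.0
time_s: 13.67
tool_pos: [642.8, -19.0, 24.9]
tcp_rot: [-2.013, -1.654, -0.731]
contact_force: [-0.0, -1.1, 0.1]
grip_width: 23.1
grip_force: 59.5
[-0.04374007 -1.13064662  0.12220388] [-0.30665968  0.07995109 -0.00959032] [642.7623518  -19.01391939  24.88332222]
```

```bash
python3 -m crank '[[0.05,-0.06,0.04,0.003,0,-0.0036,0],[0.1,-0.12,0.085,0.006,0,-0.0072,0],[0.153,-0.18,0.128,0.0093,0,-0.0111,0],[0.153,-0.18,0.128,0.0093,0,-0.0111,0],[0.153,-0.18,0.128,0.0093,0,-0.0111,0],[0.153,-0.18,0.128,0.0093,0,-0.0111,0],[0.153,-0.18,0.128,0.0093,0,-0.0111,0],[0.153,-0.18,0.128,0.0093,0,-0.0111,0],[0.153,-0.18,0.128,0.0093,0,-0.0111,0],[0.153,-0.18,0.128,0.0093,0,-0.0111,0]]'
python3 -m crank '[[0.1,-0.12,0.085,0.006,0,-0.0072,0],[0.05,-0.06,0.04,0.003,0,-0.0036,0],[0,0,0,0,0,0,0],[0,0,0,0,0,0,0]]'
python3 d.py w5
python3 - <<'E'
from h import *
o=get_obs();p=o["tool_pos"];d=p[:2]-[635.5,153.5];c,s=np.cos(1.515),np.sin(1.515);Rm=R.from_rotvec(o["tcp_rot"]).as_matrix()
print("TCP rack",d@[c,s],d@[-s,c],"yaw",np.arctan2(-Rm[0,1],Rm[1,1])+np.pi, p[2])
E
```

```text
time_s: 14.5
tool_pos: [629.0, 1.3, 24.9]
tcp_rot: [-1.883, -1.767, -0.683]
contact_force: [3.2, -2.7, 0.6]
grip_width: 22.9
grip_force: 59.5
time_s: 14.83
tool_pos: [627.3, 3.5, 24.9]
tcp_rot: [-1.869, -1.777, -0.679]
contact_force: [3.1, -0.9, 1.4]
grip_width: 23.4
grip_force: 59.5
[627.349   3.52   24.877] [-0.408  0.502  1.433  0.647  1.507 -0.501] 14.8333
[[ 0.039  0.999  0.033]
 [ 0.766 -0.051  0.641]
 [ 0.642  0.    -0.767]]
board [(0.91, [2.3, 228.0, 84.5, 418.3]), (0.73, [184.6, 118.0, 373.5, 309.3])]
tumbler [(0.86, [223.6, 43.9, 332.9, 198.5])]
rack [(0.78, [52.1, 1.1, 517.1, 116.5])]
TCP rack -150.23530705036626 -0.2661255472178463 yaw 1.5198971741413572 24.9187492797572
```

View pics/w5.png

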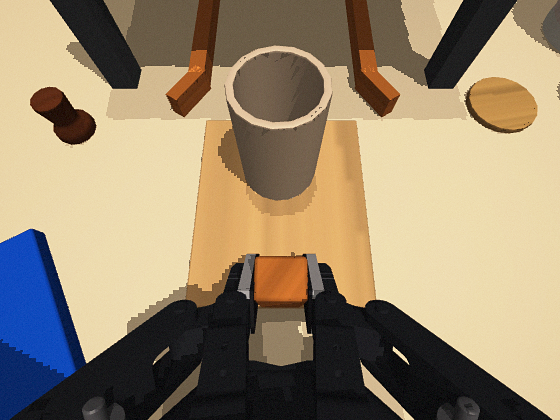

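The grip is centred, the tumbler stands at (278,120), and the board's tail midpoint (281,120) lies about 1.5 mm left of the guide midline (~283). I'll slide in, easing right by that amount.

```bash
python3 -m crank '[[0.15,0.02,0.128,0,0,0,0],[0.306,0.03,0.256,0,0,0,0],[0.383,0.03,0.321,0,0,0,0],[0.383,0.03,0.321,0,0,0,0],[0.383,0.02,0.321,0,0,0,0],[0.383,0.02,0.321,0,0,0,0],[0.383,0,0.321,0,0,0,0],[0.383,0,0.321,0,0,0,0],[0.383,0,0.321,0,0,0,0],[0.306,0,0.256,0,0,0,0]]'
cat > g.py <<'E'
from h import *
o=get_obs();p=o["tool_pos"];d=p[:2]-[635.5,153.5];c,s=np.cos(1.515),np.sin(1.515);Rm=R.from_rotvec(o["tcp_rot"]).as_matrix()
print("TCP rack",d@[c,s],d@[-s,c],"yaw",np.arctan2(-Rm[0,1],Rm[1,1])+np.pi, p[2],o["contact_force"],o["moment"],o["grip_width"])
E
python3 g.py
```

```text
time_s: 15.87
tool_pos: [630.8, 47.8, 24.9]
tcp_rot: [-1.87, -1.778, -0.677]
contact_force: [-0.6, -5.2, 4.5]
grip_width: 23.3
grip_force: 60.2
TCP rack -105.77002319573613 -1.23179551054272 yaw 1.5201796171316502 24.88196930330532 [-0.6   -5.211  4.534] [-0.448 -0.055  0.023] 23.302364077889887
```

```bash
python3 -m crank '[[0.306,0,0.256,0,0,0,0],[0.383,0,0.321,0,0,0,0],[0.383,0,0.321,0,0,0,0],[0.383,0,0.321,0,0,0,0],[0.383,0,0.321,0,0,0,0],[0.383,0,0.321,0,0,0,0],[0.383,0,0.321,0,0,0,0],[0.306,0,0.256,0,0,0,0],[0.15,0,0.128,0,0,0,0],[0,0,0,0,0,0,0]]'
python3 g.py; python3 d.py w6
```

```text
time_s: 16.7
tool_pos: [632.9, 88.2, 24.9]
tcp_rot: [-1.869, -1.777, -0.678]
contact_force: [-0.0, -2.6, 4.1]
grip_width: 23.6
grip_force: 60.0
TCP rack -65.37195789038059 -1.0331596927255244 yaw 1.5205250899609657 24.890819999906782 [-0.015 -2.551  4.116] [-0.267 -0.187 -0.022] 23.556399624524577
[632.886  88.172  24.891] [-0.28   0.472  1.477  0.683  1.422 -0.415] 16.7
[[ 0.039  0.999  0.032]
 [ 0.766 -0.05   0.64 ]
 [ 0.641 -0.    -0.767]]
board [(0.57, [184.2, 119.6, 376.0, 308.0]), (0.52, [1.4, 395.1, 4.6, 418.4])]
tumbler [(0.79, [224.2, 42.2, 331.8, 203.0])]
rack [(0.64, [2.4, 1.6, 560.0, 218.7]), (0.33, [184.2, 118.2, 375.4, 308.2])]
```

View pics/w6.png

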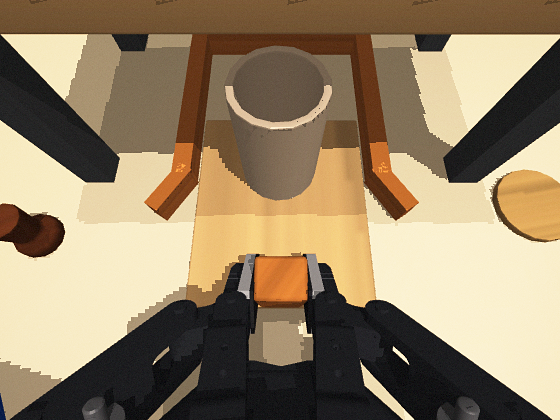

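The board is between the guides with even gaps and the tumbler stands at (278,120) under the lip edge. I'll continue in.

```bash
python3 -m crank '[[0.15,0,0.128,0,0,0,0],[0.306,0,0.256,0,0,0,0],[0.383,0,0.321,0,0,0,0],[0.383,0,0.321,0,0,0,0],[0.383,0,0.321,0,0,0,0],[0.383,0,0.321,0,0,0,0],[0.383,0,0.321,0,0,0,0],[0.383,0,0.321,0,0,0,0],[0.306,0,0.256,0,0,0,0],[0.306,0,0.256,0,0,0,0]]'
python3 g.py; python3 -m crank '[[0.23,0,0.192,0,0,0,0],[0.23,0,0.192,0,0,0,0],[0.23,0,0.192,0,0,0,0],[0.23,0,0.192,0,0,0,0],[0.15,0,0.128,0,0,0,0],[0.15,0,0.128,0,0,0,0],[0.077,0,0.064,0,0,0,0],[0,0,0,0,0,0,0]]' | grep contact; python3 g.py
```

```text
time_s: 17.73
tool_pos: [635.7, 130.9, 24.9]
tcp_rot: [-1.871, -1.777, -0.678]
contact_force: [-0.8, -7.3, 6.9]
grip_width: 23.0
grip_force: 60.4
TCP rack -22.516926821145347 -1.451388963756339 yaw 1.5190623184164664 24.868611495254754 [-0.819 -7.286  6.922] [-0.432  0.013 -0.055] 23.034883060970344
contact_force: [0.0, -5.1, 5.6]
TCP rack -5.424847043332341 -1.3541563935604126 yaw 1.5192079317245544 24.884334783048207 [ 0.008 -5.113  5.634] [-0.363 -0.027 -0.023] 23.116107832577622
```

```bash
python3 -m crank '[[0.15,0,0.128,0,0,0,0],[0.15,0,0.128,0,0,0,0],[0.15,0,0.128,0,0,0,0],[0.15,0,0.128,0,0,0,0],[0.15,0,0.128,0,0,0,0],[0.077,0,0.064,0,0,0,0],[0.077,0,0.064,0,0,0,0],[0.077,0,0.064,0,0,0,0],[0,0,0,0,0,0,0]]' | grep contact; python3 g.py
python3 -m crank '[[0.077,0,0.064,0,0,0,0],[0.077,0,0.064,0,0,0,0],[0,0,0,0,0,0,0]]' | grep contact; python3 g.py
```

```text
contact_force: [-0.0, -5.8, 5.9]
TCP rack 7.263347018483105 -1.390173998204937 yaw 1.5190200278844268 24.87427271704781 [-0.044 -5.751  5.933] [-0.369  0.087 -0.095] 23.480848887593716
contact_force: [0.1, -6.5, 6.9]
TCP rack 9.202713138722137 -1.3991887979284405 yaw 1.5189379625047155 24.88155445331422 [ 0.05  -6.488  6.918] [-0.361  0.02  -0.025] 23.285795601168587
```

```bash
for i in 1; do python3 -m crank '[[0.077,0,0.064,0,0,0,0],[0.077,0,0.064,0,0,0,0],[0,0,0,0,0,0,0]]' | grep contact; python3 g.py
python3 -m crank '[[0.077,0,0.064,0,0,0,0],[0,0,0,0,0,0,0]]' | grep contact; python3 g.py
python3 -m crank '[[0.077,0,0.064,0,0,0,0],[0,0,0,0,0,0,0]]' | grep contact; python3 g.py; done
```

```text
contact_force: [0.3, -7.3, 6.2]
TCP rack 10.858430561646376 -1.448928918568513 yaw 1.5189679745037472 24.873014085543197 [ 0.258 -7.316  6.22 ] [-0.463  0.097  0.025] 23.3680263933728
contact_force: [0.8, -11.3, 7.8]
TCP rack 10.909643314124718 -1.5798267684984653 yaw 1.5188624855167072 24.83486261894926 [  0.794 -11.254   7.773] [-0.679  0.241  0.195] 23.285735363793265
contact_force: [-1.9, -14.1, 6.7]
TCP rack 10.9751789700981 -1.7167238283341493 yaw 1.518658434396678 24.81038011190114 [ -1.938 -14.109   6.749] [-0.827  0.311  0.356] 23.041014062748516
```

```bash
python3 -m crank '[[0.077,0,0.064,0,0,0,0],[0,0,0,0,0,0,0]]' | grep contact; python3 g.py
python3 - <<'E'
from h import *
a=read_camera("wrist")[0:330,100:460];b=read_camera("side")[60:200,240:400];
b=cv2.resize(b,(377,330),interpolation=cv2.INTER_CUBIC);cv2.imwrite("pics/w7.png",np.hstack([a,b]))
E
```

```text
contact_force: [-2.0, -17.2, 9.9]
TCP rack 10.973854910089072 -1.7576474846267485 yaw 1.5185160369461927 24.799209517036285 [ -2.036 -17.167   9.922] [-1.015  0.507  0.529] 23.14891352590118
```

View pics/w7.png

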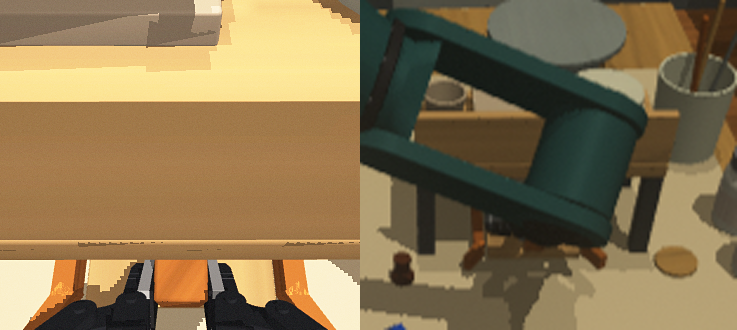

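The forces act at table height, so the board is on the stop rather than the lip touching. The vertical moment puts the contact at the left corner, so I'll rotate slightly counter-clockwise to seat it squarely.

```bash
python3 -m crank '[[0.02,0,0.017,0.0032,0,-0.0038,0],[0,0,0,0,0,0,0],[0,0,0,0,0,0,0]]' | grep contact; python3 g.py
python3 -m crank '[[0.02,0,0.017,0.0032,0,-0.0038,0],[0,0,0,0,0,0,0],[0,0,0,0,0,0,0]]' | grep contact; python3 g.py
python3 -m crank '[[0.02,0,0.017,0.0032,0,-0.0038,0],[0,0,0,0,0,0,0],[0,0,0,0,0,0,0]]' | grep contact; python3 g.py
```

```text
contact_force: [-3.9, -17.7, 9.7]
TCP rack 10.980852383910479 -1.7623459065560043 yaw 1.5227189478384546 24.818659025728085 [ -3.948 -17.697   9.68 ] [-0.999  0.489  0.309] 23.00819323758664
contact_force: [-4.2, -19.0, 10.4]
TCP rack 10.998342277633732 -1.816367583422247 yaw 1.5269326922014774 24.848242720162247 [ -4.157 -19.042  10.441] [-1.136  0.422 -0.003] 23.19021818505087
contact_force: [-5.1, -19.8, 11.4]
TCP rack 10.925953039967265 -1.9387817720333484 yaw 1.5311817440999496 24.810567029664192 [ -5.089 -19.775  11.385] [-1.19   0.442 -0.112] 23.307236408853612
```

```bash
python3 -m crank '[[-0.13,0,-0.11,0,0,0,0],[-0.13,0,-0.11,0,0,0,0],[0,0,0,0,0,0,0],[0,0,0,0,0,0,0]]' | grep contact; python3 g.py
python3 -m crank '[[0,0,0,0,0,0,0.3],[0,0,0,0,0,0,0.4],[0,0,0,0,0,0,0.5],[0,0,0,0,0,0,0.6],[0,0,0,0,0,0,0.7],[0,0,0,0,0,0,0.7],[0,0,0,0,0,0,0.7],[0,0,0,0,0,0,0.7]]';python3 g.py
```

```text
contact_force: [-0.5, -8.9, 6.8]
TCP rack 10.874710707215822 -1.9778825862631706 yaw 1.5317395595217504 24.865395458451566 [-0.457 -8.902  6.779] [-0.534 -0.046 -0.625] 22.913205238010764
time_s: 22.0
tool_pos: [637.0, 166.1, 24.3]
tcp_rot: [-1.855, -1.789, -0.672]
contact_force: [0.3, -0.8, 0.4]
grip_width: 59.4
grip_force: 0.0
TCP rack 12.686709284235828 -0.8067418026482518 yaw 1.5350207169374628 24.272790865850595 [ 0.307 -0.759  0.416] [-0.298  0.011 -0.044] 59.444404562199146
```

Free of contact. Retreating along the tool axis, then a look.

```bash
python3 -m crank '[[0,0,-0.5,0,0,0,0.7],[0,0,-1,0,0,0,0.7],[0,0,-2,0,0,0,0.7],[0,0,-2.5,0,0,0,0.7],[0,0,-2.5,0,0,0,0.7],[0,0,-2.5,0,0,0,0.7],[0,0,-2.5,0,0,0,0.7],[0,0,0,0,0,0,1],[0,0,0,0,0,0,1]]'
python3 -m crank '[[-2.3,0,-1.9,0,0,0,1],[-2.3,0,-1.9,0,0,0,1],[-2,0,2,0,0,0,1],[-2,0,2,0,0,0,1],[-2,0,2,0,0,0,1],[-1,0,2,0,0,0,1],[0,0,0,0,0,0,1],[0,0,0,0,0,0,1]]'
python3 d.py w8
```

```text
time_s: 22.75
tool_pos: [635.2, 77.9, 130.1]
tcp_rot: [-1.858, -1.791, -0.677]
contact_force: [0.4, 0.2, 0.1]
grip_width: 81.4
grip_force: 0.0
time_s: 23.42
tool_pos: [629.8, 18.9, 19.0]
tcp_rot: [-1.852, -1.785, -0.668]
contact_force: [1.0, -0.3, 1.1]
grip_width: 85.2
grip_force: 0.0
[629.843  18.939  19.009] [-0.382  0.515  1.429  0.649  1.5   -0.495] 23.4167
[[ 0.031  0.999  0.018]
 [ 0.765 -0.035  0.643]
 [ 0.643 -0.006 -0.766]]
board [(0.86, [205.5, 0.0, 357.2, 107.3]), (0.82, [0.0, 246.4, 53.7, 399.2])]
tumbler [(0.93, [255.0, 0.0, 315.1, 26.2])]
rack [(0.61, [34.0, 0.0, 546.1, 126.8])]
```

View pics/w8.png

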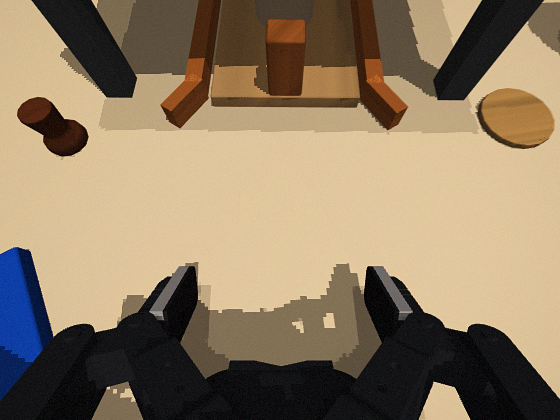

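The board is in the lane, with its rear edge from (212,106) to (358,107) and its block at (286,60). The tumbler's foot is visible behind it at (285,12), still upright. I'll check the depth numerically, with no more pictures.

```bash
python3 - <<'E'
from h import *
a=np.load("w8.npy");cw=(a[:16].reshape(4,4),*a[16:])
def rk(P):
    d=P[:,:2]-[635.5,153.5];c,s=np.cos(1.52),np.sin(1.52);return np.c_[d@[c,s],d@[-s,c]]
print("rear edge",rk(unproj(cw,[[212,106],[358,107]],0)))
print("tips",rk(unproj(cw,[[180,127],[392,130]],0)))
for c in("scene","side"):
    read_camera(c)
    for l in("tumbler","board","mug","bowl","vase"): print(c,l,[(round(d["score"],2),np.round(d["extent"]).tolist()) for d in search_frame(l,c)])
E
```

```text
rear edge [[ -7.126  54.786]
 [ -6.785 -57.484]]
tips [[-26.948  76.736]
 [-27.719 -80.902]]
scene tumbler [(0.76, [386.0, 178.0, 410.0, 198.0])]
scene board [(0.82, [359.0, 182.0, 424.0, 223.0]), (0.62, [237.0, 191.0, 296.0, 224.0]), (0.55, [300.0, 128.0, 322.0, 163.0])]
scene mug [(0.69, [195.0, 244.0, 231.0, 298.0])]
scene bowl [(0.73, [268.0, 264.0, 313.0, 302.0])]
scene vase [(0.76, [131.0, 257.0, 164.0, 315.0]), (0.44, [360.0, 182.0, 426.0, 220.0])]
side tumbler [(0.63, [302.0, 142.0, 318.0, 148.0])]
side board [(0.95, [212.0, 196.0, 283.0, 246.0]), (0.8, [179.0, 140.0, 227.0, 181.0]), (0.78, [296.0, 140.0, 330.0, 169.0])]
side mug [(0.75, [262.0, 274.0, 316.0, 329.0]), (0.27, [296.0, 136.0, 332.0, 170.0])]
side bowl [(0.68, [335.0, 249.0, 378.0, 288.0])]
side vase [(0.63, [258.0, 348.0, 295.0, 392.0])]
```

```bash
python3 -c "
from cell import *
print(sign_off())"
```

```text
the job is handed in; nothing more can be done
None
```

I handed the job in with the tumbler upright on the board and the board home against the back stop under the shelf (contact felt as a rising force on the stop). The mug, bowl and vase were not moved, and I viewed 11 pictures, one over the limit of 10.

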